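# Make room in the ratchet rack and put the tin in the row

### The job

The tin belongs in the row in the white pantry rack, beside the coffee jar. Press down the orange release of the sliding stop and, keeping it pressed, push the stop back along its rail to the far end; then push the tin along the worktop into the gap beside the coffee jar until it stands against the back panel, and push the stop up again, ratchet clicking, until the tin is held snugly between it and the coffee jar. Only press and push with the fingers: lift or carry nothing, keep the tin and the coffee jar upright, and leave the spice jar, salt shaker and mug alone.

Things in the scene. Friction and masses are not known exactly. Their poses are not given: they have to be found in the camera images.
- rack: fixed white rack, 310 mm long along own y (-150 to +160 mm). Origin: on the worktop, middle of the front face of its 80 mm high back panel; +x away from the robot, +y to the left, turned up to 0.18 rad. Bay on the -x side, no floor plate. End plate at the right: inner face y = -145 mm, 42 mm deep, 100 mm high. Toothed rail (5 mm pitch) along the panel's top: centre x = +7 mm, tips z = 95.5 mm
- stop (a joint): sliding stop on the rail, m: 0 (closed) to 0.125 (fully back), growing to the rack's +y (left). Inner face of its plate (4 mm thick, 42 mm deep, 100 mm high) at rack y = -79 mm + value. The ratchet lets it go towards 0 freely (about 5 N; let go, it settles back up to one 5 mm tooth) but blocks it from growing unless the release is held down. Starts at 0.005 to 0.04, too narrow for the tin
- release (a joint): release rocker of the stop, rad: 0 = up, claw in the teeth; 0.20 = fully pressed; claw clear of the teeth above about 0.11. Sprung: about 2 N at the ridge to start, 6 N fully pressed; comes up when let go. Dips to about 0.10 while the claw rides over a tooth
- release_pad (a point): top of the ridge across the orange thumb pad (30 mm across the rail, 40 mm along it), over the rail's centre line, z = 117 mm when up, at rack y = -49 mm + stop value; moves with the stop. Press straight down: 8.5 mm travel, claw clear from about 5 mm. The thumb wall stands 20 mm from the ridge on the rack's +y side: a finger holding the pad down can push the stop back against it
- thumb_wall (a point): middle of the top edge (z = 145 mm) of the black upright thumb wall on the stop, 34 mm wide across the rail, 6 mm thick along it, lower edge z = 118 mm; centre at rack y = -24 mm + stop value. Its inner (-y) side is pushed to slide the stop back, its outer (+y) side to slide it up. Outside the wall the mechanism is at most 108 mm high
- stop_face (a point): middle of the stop plate's inner face (facing the coffee jar), 22 mm in front of the back panel and 50 mm above the worktop
- tin: plain ribbed grey food tin standing upright and loose on the worktop in front of the rack, 66 mm in diameter, 86 mm high, about 0.36 kg. Origin: centre of its underside. Against the back panel its centre is 33 mm in front of the panel
- coffee_jar: clear glass coffee jar with a grey lid, standing in the row against the fixed end plate, loose, 0.3 kg; body 60 mm in diameter, lid 64 mm, 115 mm high. Origin: centre of its underside. With jar, tin and stop pushed together the stop reads about 0.062
- spice_jar: small spice jar with a dark cap, 41 mm in diameter, 105 mm high, a bystander; origin: centre of its underside
- salt_shaker: glass salt shaker with a grey cap, 44 mm in diameter, 90 mm high, a bystander; origin: centre of its underside
- mug: green and white mug, 86 mm across (121 mm with the handle), 99 mm high, a bystander; origin: centre of its underside
Things that resemble listed ones, but are neither listed nor needed, are in the scene too. What is shaped like the tin but blue is not meant. Leave any purple look-alike of the coffee_jar alone.

How it is judged:
By the outcome, as a careful person would: the job done as asked, in the order asked, and still so for the second after the job is handed in, with the robot touching nothing.
It also fails if it takes over 61 s, if anything falls off the work surface, if the arm or the gripper's body presses on something with over 40 N, if the wrist force passes 120 N, or if a joint passes its speed limit or range.

### The arm

A 6-joint arm with a two-finger parallel gripper is mounted at the origin on a cart in front of the work surface, level with it; the furniture and walls round the work are solid. World frame = base frame: x ahead of the robot, y to its left, z up, the work surface at z = 0. Lengths are in m, angles in rad, forces in N, time in s.
With the tool pointing down it reaches from about 0.35 to 0.975 m from the base axis. Payload 4.9 kg.
Tool frame: the origin (TCP) lies on the centre line of the jaws, within the pads' length; the fingertips stand 14 mm ahead of it and the grasp point (between the pads) lies 5 mm behind it; x points along the fingers, z is the direction in which the jaws open and shut, and the axes are right-handed (so a half turn about x gives the same grasp; the last joint's range is limited). The gripper opens to 85 mm and grips with 20 to 120 N. Pads are 22 mm wide; open, the fingers measure 114 mm over their backs; the gripper's body (76 mm by 85 mm) begins 54 mm behind the grasp point. The pads swing forward as they close: fully open they stand 13 mm farther back than shut.
Start: joints at [1.201, 0.053, 1.613, -0, 1.476, -0.119], TCP at [0.155, 0.605, 0.207] pointing down, gripper open.
Joint ranges: [-3.01, 3.01], [-1.01, 2.22], [0.06, 2.58], [-1.02, 4.17], [0.09, 2.62], [-3.14, 3.14]. Speed limits (rad/s): [2.57, 2.57, 3.14, 3.14, 3.14, 3.14].

### API

Orientations are given as a rotation vector (axis times angle).
In Python, from station import ctrl gives the robot as it stands.
- The arm moves only by the tool move_arm, never from a script. Its argument "increments" is a list that holds one entry, the list of rows, each a list of 4 numbers: the shift along the tool's x, y, z in units of 25 cm (1.0 is 25 cm), then the turn about the tool's x in units of 90 degrees (1.0 is 90 degrees). A call has 1 to 20 rows; each row shifts and turns the commanded pose from where the row before left it, along the tool's axes as they then stand; what a row does not reach is not made up. A row lasts 1/12 s, in which the tool goes at most 41.7 mm and 7.16 degrees, less where a joint would pass 70% of its speed; a pose out of reach is approached as far as the arm can. A call with a number of a shift or a turn outside -1 to 1 is refused whole. A call with a gripper value outside its range is refused whole. "gripper" is the closure, from 0 (fully open) to 1 (shut), set as the call begins (left out, the last holds). The fingers move at their own pace and stop on an object; "squeeze" is the grip in N (left out, the last holds). Time passes only in rows, so rows that do not move let the fingers close. It gives the time, the measured TCP pose, the force and the opening at its end, in the units of the state.
- ctrl.get_obs(): the state, without advancing time (a new reading comes with each control period).
- ctrl.get_image(name): name is "scene" or "top"; returns a dict with "pixels" (400x640x3 uint8, red, green, blue), "depth" (400x640 float32, m along the optical axis (not along the pixel's ray), 0 where there is no reading), "K" (3x3 intrinsics, pixels), "extrinsics" (4x4, takes a point from camera to world coordinates). Camera axes: x right, y up, looking along -z (the intrinsics and any distortion apply to the point x, -y, -z); pixel columns grow to the right and rows downward; lengths in m; the calibration is good to about 2 mm. A picture is of the moment at which its call begins.
- ctrl.finish_job(): hands the job in, once; it reports no verdict.
Trained networks look in the newest picture that a camera, given by its name, has taken for a name from the list of things; names that differ only in an ending like _2 or _b are one class to them, and where a whole thing is asked for, a point or a joint stands for the part that bears it (a point fixed in the world has none). Each returns a list of dicts, best first, with "score" (0 to 1); they miss things now and then, are a little off and sometimes report something else, mostly with a low value. They report only what shows in the picture. A call takes as long as a camera call. They do not tell look-alikes from the thing itself.
- ctrl.trace(camera, target): "region" (400x640 bool, what is visible of it) and "pixel" ([row, column] in pixels, amid what is visible of it).
The state is a dict: "t": time; "q": joint angles; "dq": joint speeds; "effort": joint torques, N m; "tool_pos": TCP position; "tool_rot": TCP orientation; "contact_force": force on the tool from outside, world axes, zero at the start; "wrist_torque": the same for the moment, N m; "opening": finger opening in m.
Only numpy, scipy, OpenCV 4.12 (cv2) and the standard library are available. Lean on these libraries where they do the work, as an engineer would, in place of code of your own. Each camera call takes 0.05 s, during which the arm holds its last target. There are 200 camera calls.

## Working session

There is one attempt and no reset: what is moved stays moved. The work goes in short steps, Python scripts to look and compute and a tool call to move; the robot and the scene stay as the last step left them, time stands still between calls to the robot, and variables do not carry over. Pictures are saved under pics/ and viewed, about 8 in all and at most 12, crops included, and the job is handed in when it is done.

Besides the shell and the picture viewer there is one more tool, called after ">>>" in YAML: its name, and indented under it one key for each argument. move_arm: Moves the arm, as the interface text tells. Shifts and turns lie within -1 to 1; 1 stands for 25 cm of shift or 90 degrees of turn. Its arguments: {"type":"object","properties":{"increments":{"type":"array","items":{"type":"array","items":{"type":"array","items":{"type":"number","minimum":-1,"maximum":1}}}},"gripper":{"type":"number"},"squeeze":{"type":"number"}},"required":["increments"]}

```bash
ls; mkdir -p pics
cat > h.py <<'E'
import numpy as np, cv2
from station import ctrl
def world(im):
    d=im["depth"];K=im["K"];v,u=np.mgrid[0:400,0:640]
    p=np.stack([(u-K[0,2])/K[0,0]*d,-(v-K[1,2])/K[1,1]*d,-d,np.ones_like(d)],-1)
    w=(p@im["extrinsics"].T)[...,:3]; w[d==0]=np.nan
    return w
def save(im,name,crop=None,s=1):
    p=im["pixels"]
    if crop: p=p[crop[0]:crop[1],crop[2]:crop[3]]
    cv2.imwrite("pics/"+name,cv2.resize(p[...,::-1],None,fx=s,fy=s,interpolation=cv2.INTER_CUBIC))
E
python3 - <<'E'
from h import *
o=ctrl.get_obs()
print({k:np.round(v,3) for k,v in o.items()})
a=ctrl.get_image("scene");b=ctrl.get_image("top")
save(a,"s0.png");save(b,"t0.png")
for c,im in(("scene",a),("top",b)):
    print(c,im["K"].round(1).tolist(),im["extrinsics"].round(3).tolist())
    w=world(im)
    for n in["tin","coffee_jar","release_pad","rack","spice_jar","salt_shaker","mug"]:
        for r in ctrl.trace(c,n)[:4]:
            m=r["region"]; q=w[m]; q=q[~np.isnan(q[:,0])]
            print(n,round(r["score"],2),np.round(r["pixel"]),m.sum(),np.percentile(q,5,0).round(3) if len(q) else 0,np.percentile(q,95,0).round(3)if len(q) else 0)
E
```

```text
pics
{'t': np.float64(0.0), 'q': array([ 1.201,  0.053,  1.614, -0.   ,  1.476, -0.119]), 'dq': array([-0.001,  0.001,  0.   ,  0.001, -0.001, -0.001]), 'effort': array([ 0.0000e+00, -3.9370e+01, -3.7017e+01, -0.0000e+00,  7.0000e-03,
       -0.0000e+00]), 'tool_pos': array([0.155, 0.605, 0.206]), 'tool_rot': array([-1.024,  1.319,  1.022]), 'contact_force': array([-0.235,  0.582,  0.279]), 'wrist_torque': array([ 0.025, -0.01 , -0.052]), 'opening': np.float64(0.085)}
scene [[379.6, 0.0, 322.0], [0.0, 379.6, 205.3], [0.0, 0.0, 1.0]] [[-1.0, 0.016, 0.007, 0.502], [-0.002, -0.501, 0.865, 0.554], [0.018, 0.865, 0.501, 0.578], [0.0, 0.0, 0.0, 1.0]]
tin 0.94 [204. 380.] 773 [ 0.304 -0.397  0.007] [ 0.359 -0.347  0.085]
tin 0.9 [253. 345.] 1194 [ 0.42  -0.174  0.009] [ 0.476 -0.12   0.085]
tin 0.89 [217. 341.] 735 [ 0.419 -0.314  0.029] [ 0.477 -0.258  0.086]
coffee_jar 0.75 [195. 416.] 911 [ 0.212 -0.391  0.013] [ 0.261 -0.352  0.117]
coffee_jar 0.56 [191. 324.] 668 [ 0.472 -0.395  0.026] [ 0.526 -0.331  0.117]
rack 0.82 [235. 295.] 2989 [ 0.505 -0.371  0.004] [ 0.607 -0.095  0.12 ]
spice
[... 525 characters left out ...]
.078] [ 0.476 -0.262  0.086]
tin 0.75 [270. 357.] 738 [ 0.305 -0.405  0.035] [ 0.359 -0.348  0.086]
tin 0.68 [217. 256.] 721 [ 0.421 -0.18   0.046] [ 0.475 -0.124  0.086]
tin 0.63 [175. 296.] 568 [ 0.522 -0.29   0.088] [ 0.556 -0.204  0.144]
coffee_jar 0.92 [312. 355.] 809 [ 0.21  -0.408  0.026] [ 0.264 -0.354  0.117]
coffee_jar 0.78 [193. 346.] 778 [ 0.472 -0.386  0.005] [ 0.528 -0.334  0.118]
release_pad 0.69 [174. 299.] 323 [ 0.531 -0.281  0.099] [ 0.555 -0.2    0.117]
rack 0.79 [168. 294.] 4059 [ 0.534 -0.39   0.   ] [ 0.61  -0.106  0.113]
salt_shaker 0.57 [ 91. 236.] 307 [ 0.731 -0.12   0.022] [ 0.757 -0.09   0.089]
mug 0.68 [ 96. 303.] 1125 [ 0.694 -0.293  0.036] [ 0.769 -0.226  0.099]
```

View pics/s0.png

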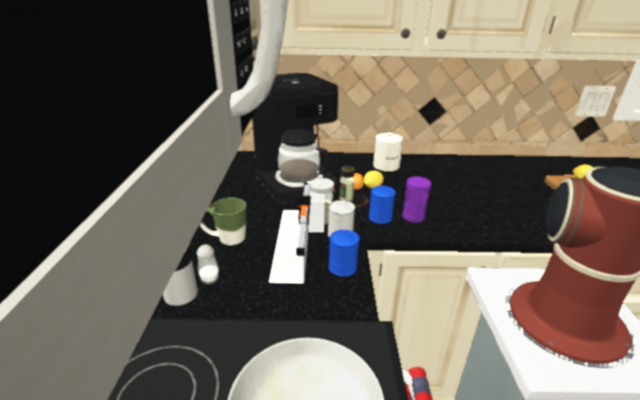

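Run:
```python
import cv2
p=cv2.imread("pics/t0.png")[60:340,180:440]
cv2.imwrite("pics/t0c.png",cv2.resize(p,None,fx=2.1,fy=2.1,interpolation=cv2.INTER_CUBIC))
```

```text
(no output)
```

View pics/t0c.png

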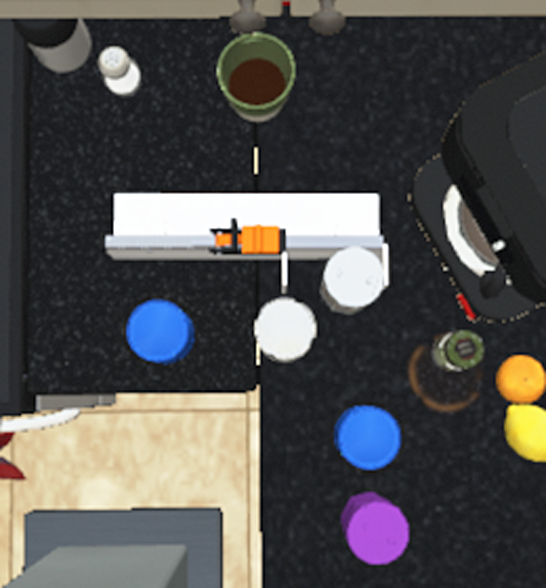

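The scene shows these:
- **Tins:** a grey one at scene (217,341) / top (218,316), and two blue look-alikes at scene (253,345) and (204,380). I choose the grey one.
- **Coffee jars:** the real one is at scene (191,324), by the end plate. A purple look-alike is at (195,416).
- **Stop:** orange release at top (174,299).

Next I fit the rack pose.

```bash
cat >> h.py <<'E'
from scipy.optimize import least_squares
def circ(p,r):
    c0=p.mean(0)
    return c0
def cloud():
    P=[];C=[]
    for c in("scene","top"):
        im=ctrl.get_image(c);w=world(im).reshape(-1,3);P.append(w);C.append(im["pixels"].reshape(-1,3).astype(int))
    return P,C
def disc(p,xy,z,r=.045):
    m=(np.hypot(p[:,0]-xy[0],p[:,1]-xy[1])<r)&(abs(p[:,2]-z)<.006)
    if m.sum()<5:return None
    c,rad=cv2.minEnclosingCircle(p[m][:,:2].astype(np.float32)*1000)
    return np.round(p[m].mean(0),4),np.round(np.array(c)/1000,4),round(rad/1000,4),m.sum()
E
python3 - <<'E'
from h import *
P,C=cloud()
for n,p,c in zip("ST",P,C):
    print(n,"tin",disc(p,(.449,-.288),.086),"jar",disc(p,(.5,-.36),.115),"blue",disc(p,(.448,-.152),.086))
    box=(p[:,0]>.49)&(p[:,0]<.64)&(p[:,1]>-.42)&(p[:,1]<-.06)
    org=box&(c[:,0]>180)&(c[:,2]<90)&(c[:,1]<190)
    print(" orange",org.sum(),np.percentile(p[org],[2,50,98],0).round(4).tolist())
    for lo,hi in((.076,.084),(.088,.099),(.135,.15),(-.005,.012)):
        m=box&(p[:,2]>lo)&(p[:,2]<hi)&(c.min(1)>(90 if lo<.07 else 0))
        if lo>.05: m&=p[:,0]>.525
        q=p[m]
        if len(q)<8: print(lo,len(q));continue
        b=cv2.minAreaRect((q[:,:2]*1000).astype(np.float32)); l=np.polyfit(q[:,1],q[:,0],1)
        print(" z",lo,hi,len(q),"mean",q.mean(0).round(4),"rect",np.round(b[0],1),np.round(b[1],1),round(b[2],1),"slope",l.round(4))
# obstacles above .15
for n,p in zip("ST",P):
    m=(p[:,2]>.16)&(p[:,1]>-.75)&(p[:,0]>.0)&(p[:,0]<1)&(np.hypot(p[:,0],p[:,1])>.2)
    q=p[m]; k=np.round(q[:,:2],1); u,i=np.unique(k,axis=0,return_inverse=True)
    print(n,[(*(a.round(1).tolist()),round(float(q[i.ravel()==j][:,2].min()),2),round(float(q[i.ravel()==j][:,2].max()),2)) for j,a in enumerate(u)])
E
```

```text
S tin (array([ 0.4477, -0.2892,  0.0844]), array([ 0.4535, -0.2913]), 0.0397, np.int64(311)) jar (array([ 0.4996, -0.3581,  0.1152]), array([ 0.4986, -0.3633]), 0.0336, np.int64(253)) blue (array([ 0.4467, -0.1516,  0.0841]), array([ 0.4459, -0.1536]), 0.0351, np.int64(446))
 orange 42 [[0.5365, -0.2468, 0.1041], [0.542, -0.2345, 0.1094], [0.5471, -0.2207, 0.1193]]
 z 0.076 0.084 51 mean [ 0.539  -0.1908  0.081 ] rect [ 539.9 -245.9] [310.9  25.2] 88.9 slope [0.0339 0.5454]
 z 0.088 0.099 317 mean [ 0.5415 -0.2038  0.0944] rect [ 540.9 -246.1] [314.   26.5] 88.3 slope [0.0124 0.544 ]
 z 0.135 0.15 71 mean [ 0.5419 -0.2358  0.1416] rect [ 541.7 -236.8] [ 8.3 33.4] 89.0 slope [-0.1411  0.5086]
 z -0.005 0.012 1861 mean [ 0.5804 -0.2144  0.0048] rect [ 553.6 -254.8] [328.1 123.3] 89.4 slope [-0.0283  0.5743]
T tin (array([ 0.4498, -0.2891,  0.083 ]), array([ 0.4496, -0.289 ]), 0.0332, np.int64(571)) jar (array([ 0.5012, -0.3628,  0.1143]), array([ 0.5019, -0.3633]), 0.0325, np.int64(643)) blue (array([ 0.4489, -0.1509,  0.0831]), array([ 0.449, -0.151]), 0.0332, np.int64(588))
 orange 2
[... 1046 characters left out ...]
3), (0.7, -0.6, 0.16, 0.54), (0.7, -0.5, 0.24, 0.55), (0.7, -0.4, 0.43, 0.55), (0.7, -0.3, 0.48, 0.48)]
T [(0.1, -0.7, 0.43, 0.43), (0.1, -0.6, 0.42, 0.45), (0.2, -0.7, 0.43, 0.44), (0.2, -0.6, 0.4, 0.69), (0.3, -0.6, 0.42, 0.74), (0.4, -0.6, 0.42, 0.75), (0.5, -0.6, 0.32, 0.76), (0.5, -0.5, 0.24, 0.34), (0.5, 0.2, 0.51, 0.51), (0.6, -0.6, 0.33, 0.77), (0.6, -0.5, 0.24, 0.34), (0.6, -0.4, 0.24, 0.34), (0.6, -0.3, 0.46, 0.48), (0.6, -0.2, 0.47, 0.48), (0.6, 0.0, 0.42, 0.75), (0.6, 0.1, 0.42, 0.69), (0.6, 0.2, 0.42, 0.53), (0.7, -0.6, 0.33, 0.68), (0.7, -0.5, 0.33, 0.65), (0.7, -0.4, 0.43, 0.65), (0.7, -0.3, 0.41, 0.65), (0.7, -0.2, 0.43, 0.65), (0.7, -0.1, 0.43, 0.65), (0.7, 0.0, 0.42, 0.69)]
```

Run:
```python
from h import *
from scipy.spatial.transform import Rotation as R
o=ctrl.get_obs();print(R.from_rotvec(o["tool_rot"]).as_matrix().round(3).tolist())
P,C=cloud()
p,c=P[1],C[1]
for lo,hi in((.0,.012),(.088,.1)):
  for y0 in np.arange(-.40,-.08,.02):
    m=(p[:,1]>y0)&(p[:,1]<y0+.02)&(p[:,0]>.53)&(p[:,0]<.64)&(p[:,2]>lo)&(p[:,2]<hi)&(c.min(1)>120)
    if m.sum()>4: print(lo,round(y0+.01,3),m.sum(),p[m][:,0].min().round(4),p[m][:,0].mean().round(4),p[m][:,0].max().round(4))
for p in P:
    m=(p[:,2]>.3)&(p[:,0]>.5)&(p[:,0]<.66)&(p[:,1]<0)&(p[:,1]>-.36)
    q=p[m]; print(q.shape, q.min(0).round(3) if len(q) else 0, [ (y.round(2),q[abs(q[:,1]-y)<.02].min(0).round(2).tolist()) for y in np.arange(-.34,0,.04) if (abs(q[:,1]-y)<.02).any()])
```

```text
[[0.0, -0.969, 0.248], [0.0, 0.248, 0.969], [-1.0, -0.0, 0.0]]
0.0 -0.39 155 0.5626 0.5874 0.6139
0.0 -0.37 142 0.563 0.5876 0.6142
0.0 -0.35 142 0.5633 0.5895 0.6143
0.0 -0.33 148 0.5632 0.5882 0.6144
0.0 -0.31 154 0.5635 0.5884 0.6146
0.0 -0.29 129 0.5367 0.5913 0.6149
0.0 -0.27 108 0.5762 0.595 0.6152
0.0 -0.25 124 0.5743 0.595 0.6154
0.0 -0.23 110 0.5724 0.5958 0.6156
0.0 -0.21 131 0.5647 0.593 0.6156
0.0 -0.19 157 0.5641 0.59 0.616
0.0 -0.17 156 0.5649 0.5899 0.6161
0.0 -0.15 152 0.5654 0.5911 0.6163
0.0 -0.13 153 0.5656 0.5906 0.6165
0.0 -0.11 163 0.5657 0.5899 0.6164
0.0 -0.09 71 0.5658 0.5917 0.6169
0.088 -0.39 50 0.5302 0.541 0.5477
0.088 -0.37 43 0.5358 0.5423 0.5479
0.088 -0.35 48 0.5358 0.542 0.5481
0.088 -0.33 44 0.5361 0.5421 0.5484
0.088 -0.31 49 0.5362 0.5424 0.5487
0.088 -0.29 23 0.5369 0.5424 0.5485
0.088 -0.21 22 0.5375 0.5435 0.554
0.088 -0.19 40 0.5376 0.5431 0.5495
0.088 -0.17 47 0.538 0.5442 0.5501
0.088 -0.15 49 0.5379 0.5442 0.5499
0.088 -0.13 47 0.5382 0.5446 0.5503
0.088 -0.11 47 0.5386 0.545 0.5505
0.088 -0.09 9 0.5408 0.5453 0.55
(80, 3) [ 0.64  -0.32   0.458] [(np.float64(-0.3), [0.64, -0.32, 0.46]), (np.float64(-0.26), [0.64, -0.26, 0.46])]
(335, 3) [ 0.642 -0.331  0.463] [(np.float64(-0.34), [0.64, -0.33, 0.46]), (np.float64(-0.3), [0.64, -0.32, 0.46]), (np.float64(-0.26), [0.64, -0.27, 0.46])]
```

>>> move_arm:
  increments:
    - [[0,0,0,0.077],[0,0,0,0.077],[0,0,0,0.077],[0,0,0,0.077],[0,0,0,0.077],[0,0,0,0.077],[0,0,0,0.077],[0,0,0,0.077],[0,0,0,0.077],[0,0,0,0.077],[0,0,0,0.077],[0,0,0,0]]
  gripper: 1

```text
t: 2.0
tool_pos: [0.1551, 0.6054, 0.2074]
tool_rot: [0.01, 1.571, -0.01]
contact_force: [0.5, 0.1, 0.8]
opening: 0.0
```

>>> move_arm:
  increments:
    - [[0,-0.148,0.065,0],[0,-0.148,0.065,0],[0,-0.148,0.065,0],[0,-0.148,0.065,0],[0,-0.148,0.065,0],[0,-0.148,0.065,0],[0,-0.148,0.065,0],[0,-0.148,0.065,0],[0,-0.148,0.065,0],[0,-0.148,0.065,0],[0,-0.148,0.065,0],[0,-0.148,0.065,0],[0,-0.148,0.065,0],[0,-0.148,0.065,0],[0,-0.148,0.065,0],[0,0,0,0]]

```text
t: 3.33
tool_pos: [0.3947, 0.0421, 0.2078]
tool_rot: [0.011, 1.569, -0.016]
contact_force: [0.2, 0.1, -0.1]
opening: 0.0003
```

>>> move_arm:
  increments:
    - [[0,-0.132,0.066,0],[0,-0.132,0.066,0],[0,-0.132,0.066,0],[0,-0.132,0.066,0],[0,-0.132,0.066,0],[0,-0.132,0.066,0],[0,-0.132,0.066,0],[0,-0.132,0.066,0],[0,-0.132,0.066,0],[0.06,0,0,0],[0.06,0,0,0],[0,0,0,0],[0,0,0,0]]

```text
t: 4.42
tool_pos: [0.5379, -0.2498, 0.1762]
tool_rot: [0.008, 1.573, -0.005]
contact_force: [0.2, 1.2, 0.0]
opening: -0.0001
```

Run:
```python
from h import *
o=ctrl.get_obs();print(o["tool_pos"].round(4),o["tool_rot"].round(3),o["contact_force"].round(2),o["q"].round(2))
save(ctrl.get_image("scene"),"s1.png",(150,300,240,440),3.8)
P,C=cloud();p=P[0]
m=(abs(p[:,0]-.5437)<.03)&(abs(p[:,1]+.255)<.03)&(p[:,2]>.155)&(p[:,2]<.21)
print(m.sum(),p[m].min(0).round(4),p[m].max(0).round(4))
m=(abs(p[:,0]-.5437)<.03)&(abs(p[:,1]+.24)<.03)&(p[:,2]>.135)&(p[:,2]<.15);print(p[m].min(0),p[m].max(0))
```

```text
[ 0.5379 -0.2498  0.1762] [ 0.008  1.573 -0.005] [0.21 1.16 0.01] [-0.56  0.    1.72  0.    1.43 -0.55]
13 [ 0.5276 -0.244   0.2062] [ 0.5484 -0.2376  0.21  ]
[ 0.52500233 -0.24041473  0.13505617] [ 0.55858377 -0.2321736   0.14763876]
```

View pics/s1.png

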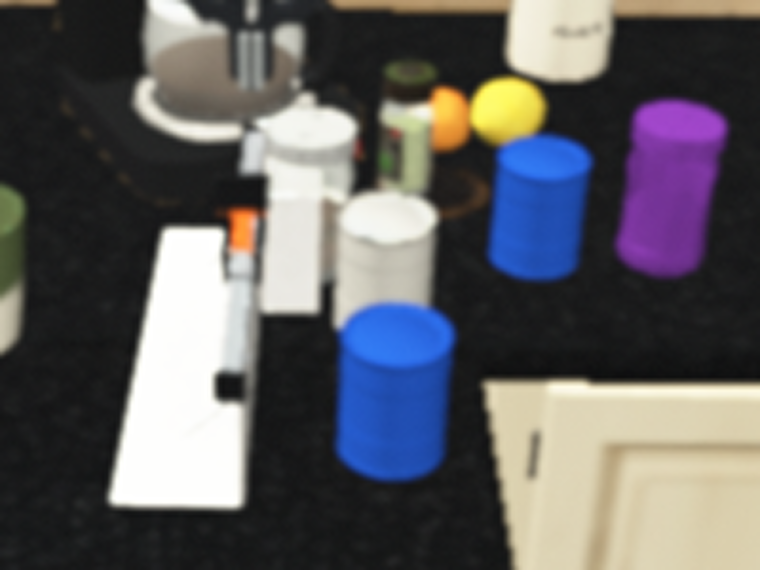

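>>> move_arm:
  increments:
    - [[0,-0.02,0.02,0],[0,0,0,0],[0.05,0,0,0],[0.05,0,0,0],[0.05,0,0,0],[0,0,0,0],[0,0,0,0]]

```text
t: 5.15
tool_pos: [0.5421, -0.2549, 0.1374]
tool_rot: [0.01, 1.574, -0.006]
contact_force: [-0.0, -1.1, 1.2]
opening: 0.0004
```

>>> move_arm:
  increments:
    - [[0.012,0,0,0],[0.012,0,0,0],[0.012,0,0,0],[0.012,0,0,0],[0,0,0,0],[0,0,0,0]]

```text
t: 5.65
tool_pos: [0.5433, -0.2556, 0.1277]
tool_rot: [0.008, 1.571, -0.008]
contact_force: [0.5, -0.6, -0.0]
opening: -0.0003
```

>>> move_arm:
  increments:
    - [[0.012,0,0,0],[0.012,0,0,0],[0,0,0,0],[0,0,0,0],[0,0,0,0]]

```text
t: 6.07
tool_pos: [0.5434, -0.2557, 0.1219]
tool_rot: [0.008, 1.571, -0.008]
contact_force: [-0.3, 0.1, 0.4]
opening: -0.0001
```

Run:
```python
from h import *
o=ctrl.get_obs();print(o["tool_pos"].round(4),o["contact_force"].round(2))
a=ctrl.get_image("scene");b=ctrl.get_image("top")
pa=cv2.resize(a["pixels"][130:250,250:360,::-1],None,fx=5,fy=5,interpolation=cv2.INTER_CUBIC)
cv2.imwrite("pics/s2.png",pa)
w=world(a)
for v in range(190,226,3): print(v,[tuple((1000*w[v,u]).round().astype(int).tolist()) for u in range(296,312,3) if not np.isnan(w[v,u,0])])
```

```text
[ 0.5434 -0.2557  0.1219] [-0.33  0.07  0.39]
190 [(573, -453, 47), (552, -250, 154), (544, -243, 158), (537, -245, 157), (530, -250, 154), (526, -349, 102)]
193 [(573, -448, 39), (564, -450, 39), (556, -460, 33), (542, -347, 94), (534, -347, 94), (526, -357, 89)]
196 [(558, -235, 146), (551, -235, 146), (544, -236, 145), (537, -235, 146), (530, -237, 145), (526, -350, 83)]
199 [(559, -239, 135), (551, -236, 137), (544, -237, 137), (537, -236, 137), (530, -235, 138), (526, -350, 74)]
202 [(559, -238, 128), (551, -234, 130), (544, -235, 130), (537, -234, 130), (530, -236, 129), (524, -287, 101)]
205 [(573, -443, 1), (551, -235, 121), (544, -237, 120), (537, -237, 120), (530, -234, 122), (524, -288, 91)]
208 [(572, -422, 3), (552, -237, 112), (544, -238, 111), (537, -240, 110), (530, -238, 111), (524, -291, 81)]
211 [(571, -399, 6), (551, -229, 108), (544, -231, 107), (537, -234, 105), (529, -226, 110), (524, -290, 72)]
214 [(570, -384, 5), (551, -222, 104), (544, -222, 104), (536, -222, 104), (529, -215, 108), (524, -291, 62)]
217 [(567, -351, 15), (551, -223, 95), (543, -210, 103), (536, -218, 98), (529, -216, 100), (524, -290, 54)]
220 [(568, -354, 3), (551, -225, 85), (543, -198, 102), (536, -212, 94), (529, -219, 89), (524, -289, 45)]
223 [(567, -334, 6), (551, -222, 78), (542, -193, 97), (536, -198, 94), (529, -216, 82), (524, -289, 35)]
```

View pics/s2.png

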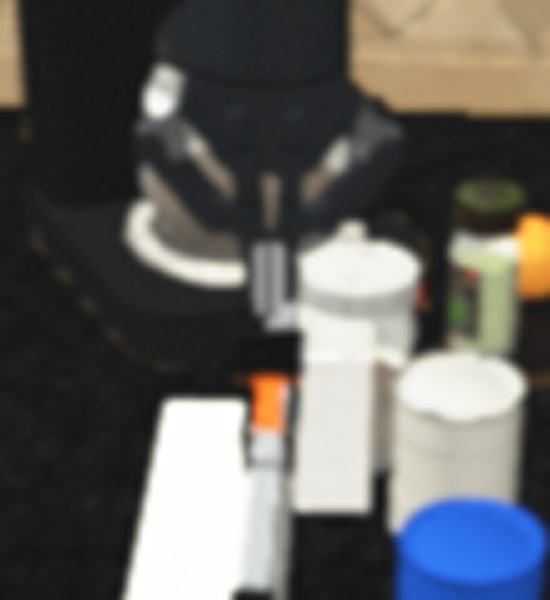

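Run:
```python
from h import *
a=ctrl.get_image("scene");w=world(a)
for v in range(150,200,2): print(v,[tuple((1000*w[v,u]).round().astype(int).tolist()) for u in (292,298,302,305,308,314) if not np.isnan(w[v,u,0])], a["pixels"][v,303])
b=ctrl.get_image("top");w=world(b)
q=w.reshape(-1,3);m=(abs(q[:,0]-.5434)<.06)&(abs(q[:,1]+.2557)<.05)&(q[:,2]>.11)
h,e=np.histogram(q[m][:,2],bins=np.arange(.11,.36,.01));print(dict(zip(e.round(2).tolist(),h.tolist())))
```

```text
150 [(566, -245, 258), (552, -245, 258), (543, -246, 258), (537, -245, 258), (530, -241, 260), (517, -246, 258)] [36 38 40]
152 [(566, -246, 253), (552, -244, 254), (543, -244, 254), (537, -246, 253), (530, -240, 256), (516, -243, 254)] [36 38 40]
154 [(566, -244, 249), (552, -236, 252), (543, -244, 249), (537, -245, 248), (530, -236, 253), (516, -243, 250)] [36 38 40]
156 [(566, -243, 244), (552, -238, 246), (543, -243, 245), (537, -246, 243), (530, -236, 248), (516, -246, 244)] [36 38 40]
158 [(566, -247, 237), (552, -238, 242), (544, -248, 237), (537, -244, 239), (530, -235, 243), (516, -244, 240)] [35 37 39]
160 [(566, -246, 233), (552, -238, 237), (544, -245, 234), (537, -246, 233), (530, -236, 238), (516, -247, 233)] [35 37 40]
162 [(586, -490, 121), (553, -241, 230), (544, -247, 228), (537, -237, 232), (530, -239, 232), (521, -511, 113)] [35 37 40]
164 [(586, -489, 115), (553, -242, 225), (544, -245, 224), (537, -240, 226), (530, -239, 227), (521, -509, 108)] [61 58 56]
166 [(569, -268, 208), (553, -240, 221), (556, -485, 111), (537, -239, 222), (530, -240, 222), (521, -507, 1
[... 1513 characters left out ...]
 122]
192 [(585, -447, 43), (567, -456, 39), (544, -246, 151), (537, -243, 153), (534, -357, 92), (517, -337, 103)] [113 116 113]
194 [(585, -443, 39), (567, -454, 33), (556, -465, 27), (542, -345, 92), (534, -353, 88), (517, -342, 94)] [116 119 119]
196 [(585, -446, 30), (553, -236, 145), (544, -236, 146), (537, -236, 146), (530, -236, 146), (517, -340, 89)] [57 59 59]
198 [(585, -448, 22), (553, -234, 141), (544, -237, 140), (537, -235, 141), (530, -236, 140)] [22 23 24]
{0.11: 2, 0.12: 1, 0.13: 1, 0.14: 1, 0.15: 0, 0.16: 0, 0.17: 0, 0.18: 0, 0.19: 0, 0.2: 0, 0.21: 2, 0.22: 1, 0.23: 15, 0.24: 2, 0.25: 10, 0.26: 9, 0.27: 8, 0.28: 10, 0.29: 15, 0.3: 12, 0.31: 39, 0.32: 6, 0.33: 10, 0.34: 16}
```

The picture disagrees with the reported pose. The fingertips are seen at z≈0.149, while the TCP reads 0.122, which would put them at 0.108. x and y agree. I'll trust the camera, so tip ≈ TCP z + 0.027, and go on down using force.

>>> move_arm:
  increments:
    - [[0.04,0,0,0],[0.04,0,0,0],[0.02,0,0,0],[0.012,0,0,0],[0,0,0,0],[0,0,0,0]]

```text
t: 6.77
tool_pos: [0.5432, -0.2556, 0.0936]
tool_rot: [0.009, 1.571, -0.008]
contact_force: [-0.3, -0.3, 0.7]
opening: 0.0
```

```bash
cat >> h.py <<'E'
def obs():
    o=ctrl.get_obs();print(round(float(o["t"]),2),o["tool_pos"].round(4),o["contact_force"].round(2))
E
python3 - <<'E'
from h import *
obs();P,C=cloud();obs()
for p,c in zip(P,C):
    m=(p[:,2]>.13)&(p[:,2]<.2)&(abs(p[:,0]-.543)<.03)&(abs(p[:,1]+.25)<.04)
    for a,b in((.13,.14),(.14,.15),(.15,.16),(.16,.18)):
        q=p[m&(p[:,2]>a)&(p[:,2]<b)]
        if len(q):print(a,len(q),q.min(0).round(3),q.max(0).round(3))
E
```

```text
6.77 [ 0.5432 -0.2556  0.0936] [-0.28 -0.31  0.67]
6.87 [ 0.5436 -0.2558  0.0941] [-0.44 -1.03  0.03]
0.13 55 [ 0.525 -0.239  0.13 ] [ 0.559 -0.233  0.14 ]
0.14 75 [ 0.525 -0.252  0.14 ] [ 0.558 -0.233  0.15 ]
0.15 43 [ 0.525 -0.265  0.15 ] [ 0.556 -0.242  0.16 ]
0.16 192 [ 0.513 -0.269  0.16 ] [ 0.573 -0.239  0.18 ]
0.16 1 [ 0.518 -0.24   0.169] [ 0.518 -0.24   0.169]
```

>>> move_arm:
  increments:
    - [[0.012,0,0,0],[0.012,0,0,0],[0,0,0,0],[0,0,0,0],[0,0,0,0]]

```text
t: 7.28
tool_pos: [0.544, -0.2558, 0.0886]
tool_rot: [0.008, 1.569, -0.009]
contact_force: [1.7, -0.8, 3.2]
opening: -0.0
```

>>> move_arm:
  increments:
    - [[0.012,0,0,0],[0.01,0,0,0],[0,0,0,0],[0,0,0,0]]

```text
t: 7.62
tool_pos: [0.5442, -0.2564, 0.0841]
tool_rot: [0.007, 1.569, -0.009]
contact_force: [-1.0, -0.0, 9.9]
opening: 0.0004
```

>>> move_arm:
  increments:
    - [[0,0.012,0,0],[0,0.012,0,0],[0,0.012,0,0],[0,0.012,0,0],[0,0.012,0,0],[0,0.012,0,0],[0,0,0,0]]

```text
t: 8.2
tool_pos: [0.5444, -0.238, 0.0841]
tool_rot: [0.007, 1.569, -0.009]
contact_force: [-1.8, -0.7, 9.8]
opening: 0.0003
```

```bash
cat >> h.py <<'E'
def stop():
    for n,(p,c) in zip("ST",zip(*cloud())):
        m=(p[:,2]>.136)&(p[:,2]<.147)&(abs(p[:,0]-.543)<.02)&(p[:,1]>-.3)&(p[:,1]<-.08)&(c.max(1)<90)
        q=p[m]
        if len(q)>3: print(n,len(q),"wall y",np.percentile(q[:,1],[5,50,95]).round(4),"value",(np.median(q[:,1])+.251+.024).round(4))
E
python3 -c "
from h import *
stop();obs()"
```

```text
S 77 wall y [-0.2319 -0.2154 -0.2126] value 0.0596
8.3 [ 0.5444 -0.2382  0.0841] [-0.02 -0.06  9.51]
```

>>> move_arm:
  increments:
    - [[0,0.016,0,0],[0,0.016,0,0],[0,0.016,0,0],[0,0.016,0,0],[0,0.016,0,0],[0,0.016,0,0],[0,0.016,0,0],[0,0.016,0,0],[0,0.016,0,0],[0,0.016,0,0],[0,0.016,0,0],[0,0.016,0,0],[0,0.016,0,0],[0,0.016,0,0],[0,0.016,0,0],[0,0.016,0,0],[0,0.016,0,0],[0,0,0,0],[0,0,0,0]]

```text
t: 9.88
tool_pos: [0.5453, -0.1705, 0.084]
tool_rot: [0.006, 1.568, -0.01]
contact_force: [-1.1, -1.1, 8.9]
opening: 0.0005
```

```bash
python3 -c "
from h import *
stop();obs()"
```

```text
S 75 wall y [-0.1644 -0.1497 -0.1474] value 0.1253
9.98 [ 0.5453 -0.1705  0.084 ] [-0.39 -0.84  8.22]
```

>>> move_arm:
  increments:
    - [[0,0.012,0,0],[0,0.012,0,0],[0,0.012,0,0],[0,0,0,0],[0,0,0,0]]

```text
t: 10.4
tool_pos: [0.5456, -0.1664, 0.0845]
tool_rot: [-0.001, 1.567, -0.018]
contact_force: [-0.3, -15.3, 5.3]
opening: 0.0001
```

>>> move_arm:
  increments:
    - [[0,-0.008,0,0],[-0.02,0,0,0],[-0.04,0,0,0],[-0.06,-0.01,0,0],[-0.1,0,0,0],[-0.1,0,0,0],[0,0,0,0]]

```text
t: 10.98
tool_pos: [0.5465, -0.1663, 0.167]
tool_rot: [0.006, 1.564, -0.011]
contact_force: [1.8, 0.2, 1.2]
opening: 0.0001
```

```bash
python3 -c "
from h import *
stop();obs()
P,C=cloud();p=P[1]
print(disc(p,(.449,-.288),.086),disc(p,(.5,-.363),.115))
im=ctrl.get_image('top');save(im,'t3.png',(120,280,220,400),3.6)
"
```

```text
S 57 wall y [-0.1515 -0.1493 -0.1476] value 0.1257
11.08 [ 0.5444 -0.1652  0.1625] [ 0.13  1.19 -1.34]
(array([ 0.4492, -0.2886,  0.0831]), array([ 0.4493, -0.2891]), 0.0331, np.int64(570)) (array([ 0.5012, -0.3629,  0.1141]), array([ 0.5017, -0.3631]), 0.0324, np.int64(646))
```

View pics/t3.png

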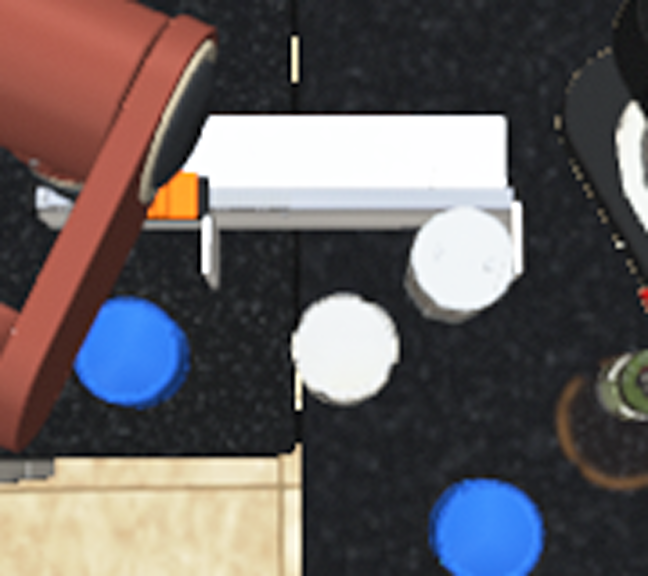

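>>> move_arm:
  increments:
    - [[0,-0.083,-0.106,0],[0,-0.083,-0.106,0],[0,-0.083,-0.106,0],[0,-0.083,-0.106,0],[0,-0.083,-0.106,0],[0,-0.083,-0.106,0],[0,0,0,0.077],[0,0,0,0.077],[0,0,0,0.077],[0,0,0,0.077],[0,0,0,0.077],[0,0,0,0.077],[0,0,0,0.077],[0,0,0,0.077],[0,0,0,0.077],[0,0,0,0.077],[0,0,0,0.077],[0,0,0,0.077],[0,0,0,0.077],[0,0,0,0]]
  gripper: 0.53

```text
t: 12.9
tool_pos: [0.3833, -0.2872, 0.1606]
tool_rot: [1.22, 1.206, -1.22]
contact_force: [-0.7, -0.0, -0.3]
opening: 0.0403
```

```bash
python3 -c "
from h import *
obs();o=ctrl.get_obs();print(o['tool_rot'].round(3),o['opening'],o['q'].round(2))
P,C=cloud()
for p in P:
    t=o['tool_pos'];m=(abs(p[:,0]-t[0])<.06)&(abs(p[:,1]-t[1])<.06)&(p[:,2]>.13)&(p[:,2]<.26)
    for a in np.arange(.13,.26,.01):
        q=p[m&(p[:,2]>a)&(p[:,2]<a+.01)]
        if len(q):print(a.round(2),len(q),q.min(0).round(3),q.max(0).round(3))
"
```

```text
12.9 [ 0.3833 -0.2872  0.1606] [-0.68 -0.01 -0.26]
[ 1.22   1.206 -1.22 ] 0.040281774122100135 [-0.8  -0.27  1.99 -0.    1.43  0.79]
0.18 10 [ 0.374 -0.308  0.188] [ 0.391 -0.26   0.19 ]
0.19 40 [ 0.372 -0.31   0.19 ] [ 0.394 -0.251  0.2  ]
0.2 41 [ 0.372 -0.309  0.2  ] [ 0.393 -0.251  0.21 ]
0.21 50 [ 0.372 -0.31   0.21 ] [ 0.393 -0.251  0.22 ]
0.22 29 [ 0.371 -0.314  0.22 ] [ 0.394 -0.25   0.229]
0.23 39 [ 0.369 -0.332  0.231] [ 0.396 -0.234  0.24 ]
0.24 51 [ 0.369 -0.323  0.24 ] [ 0.398 -0.231  0.25 ]
0.25 53 [ 0.372 -0.304  0.25 ] [ 0.399 -0.228  0.26 ]
```

>>> move_arm:
  increments:
    - [[0.142,0,0,0],[0.142,0,0,0],[0.142,0,0,0],[0.142,0,0,0],[0,0,0,0],[0,0.03,0,0],[0,0.03,0,0],[0,0.03,0,0],[0,0,0,0],[0,0,0,0]]

```text
t: 13.83
tool_pos: [0.4085, -0.2895, 0.0228]
tool_rot: [1.216, 1.2, -1.216]
contact_force: [0.0, 0.6, 0.9]
opening: 0.0403
```

```bash
python3 -c "
from h import *
obs()
P,C=cloud();p=P[1]
print(disc(p,(.455,-.288),.086))
im=ctrl.get_image('scene');save(im,'s4.png',(150,270,280,420),5)
"
```

```text
13.83 [ 0.4085 -0.2895  0.0228] [0.02 0.6  0.91]
(array([ 0.4708, -0.3092,  0.0841]), array([ 0.4686, -0.3088]), 0.0169, np.int64(26))
```

View pics/s4.png

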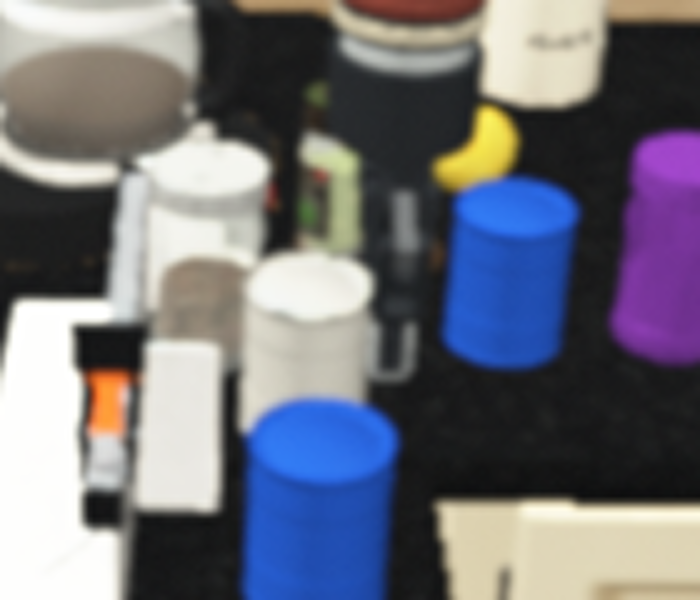

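>>> move_arm:
  increments:
    - [[0,0.018,-0.003,0],[0,0.018,-0.003,0],[0,0.018,-0.003,0],[0,0.018,-0.003,0],[0,0.018,-0.003,0],[0,0.018,-0.003,0],[0,0.018,-0.003,0],[0,0.018,-0.003,0],[0,0.018,-0.003,0],[0,0.018,-0.003,0],[0,0,0,0]]

```text
t: 14.9
tool_pos: [0.4526, -0.2811, 0.0204]
tool_rot: [1.218, 1.203, -1.217]
contact_force: [-0.1, 0.2, -0.2]
opening: 0.0402
```

```bash
python3 -c "
from h import *
obs()
P,C=cloud();p=P[0]
print(disc(p,(.495,-.282),.086))
for p in P: print(disc(p,(.5,-.363),.115))
im=ctrl.get_image('scene');save(im,'s5.png',(150,270,270,400),5)
"
```

```text
14.9 [ 0.4526 -0.2811  0.0204] [-0.08  0.21 -0.19]
(array([ 0.4915, -0.2799,  0.0843]), array([ 0.4969, -0.2807]), 0.0393, np.int64(297))
(array([ 0.5001, -0.3577,  0.1153]), array([ 0.5005, -0.3639]), 0.035, np.int64(240))
(array([ 0.5024, -0.3635,  0.1141]), array([ 0.5015, -0.363 ]), 0.0324, np.int64(618))
```

View pics/s5.png

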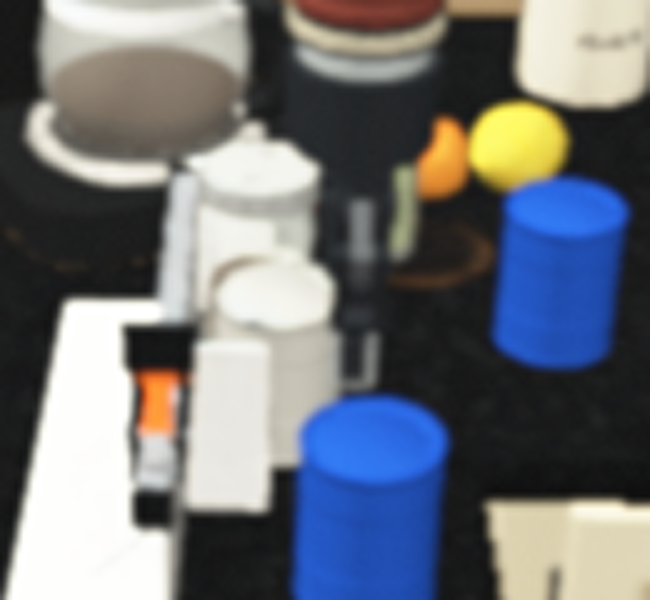

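>>> move_arm:
  increments:
    - [[0,0.014,0,0],[0,0.014,0,0],[0,0.014,0,0],[0,0.008,0,0],[0,0,0,0],[0,0,0,0]]

```text
t: 15.55
tool_pos: [0.4643, -0.2815, 0.0203]
tool_rot: [1.218, 1.203, -1.218]
contact_force: [-0.9, 0.1, -0.5]
opening: 0.0399
```

>>> move_arm:
  increments:
    - [[0,0.008,0,0],[0,0.008,0,0],[0,0,0,0],[0,0,0,0]]

```text
t: 15.88
tool_pos: [0.4653, -0.2814, 0.0201]
tool_rot: [1.215, 1.21, -1.223]
contact_force: [-10.3, 0.0, 5.4]
opening: 0.0402
```

>>> move_arm:
  increments:
    - [[0,-0.02,0,0],[0,-0.15,0,0],[0,-0.15,0,0],[-0.142,0,0,0],[-0.142,0,0,0],[-0.142,0,0,0],[-0.142,0,0,0],[0,0,0,-0.077],[0,0,0,-0.077],[0,0,0,-0.077],[0,0,0,-0.077],[0,0,0,-0.077],[0,0,0,-0.077],[0,0,0,-0.077],[0,0,0,-0.077],[0,0,0,-0.077],[0,0,0,-0.077],[0,0,0,-0.077],[0,0,0,-0.077],[0,0,0,-0.077]]

```text
t: 17.55
tool_pos: [0.3886, -0.2807, 0.1627]
tool_rot: [0.003, 1.569, -0.004]
contact_force: [0.0, -0.1, -0.1]
opening: 0.0403
```

>>> move_arm:
  increments:
    - [[0,0.104,0.107,0],[0,0.104,0.107,0],[0,0.104,0.107,0],[0,0.104,0.107,0],[0,0.104,0.107,0],[0,0.104,0.107,0],[0,0,0,0],[0,0,0,0]]
  gripper: 1

```text
t: 18.22
tool_pos: [0.5514, -0.1248, 0.1625]
tool_rot: [0.006, 1.57, -0.006]
contact_force: [0.1, -0.5, -0.2]
opening: -0.0
```

```bash
python3 -c "
from h import *
obs();print(ctrl.get_obs()['tool_rot'].round(3))
P,C=cloud()
for p in P: print(disc(p,(.503,-.282),.086),disc(p,(.5,-.363),.115))
im=ctrl.get_image('scene');save(im,'s6.png',(150,270,250,390),5)
t=ctrl.get_obs()['tool_pos'];p=P[0];m=(abs(p[:,0]-t[0])<.02)&(abs(p[:,1]-t[1])<.03)&(p[:,2]>.15);print(p[m].min(0),t)
p=p[m&(p[:,2]<.2)];print(len(p),p.min(0) if len(p) else 0,p.max(0) if len(p) else 0)
"
```

```text
18.22 [ 0.5514 -0.1248  0.1625] [ 0.14 -0.53 -0.25]
[ 0.006  1.57  -0.006]
(array([ 0.5011, -0.2795,  0.0843]), array([ 0.5072, -0.2794]), 0.0398, np.int64(327)) (array([ 0.4951, -0.3559,  0.1152]), array([ 0.5003, -0.3634]), 0.0346, np.int64(209))
(array([ 0.5062, -0.2792,  0.0838]), array([ 0.5086, -0.282 ]), 0.0403, np.int64(626)) (array([ 0.5013, -0.3626,  0.1142]), array([ 0.5017, -0.363 ]), 0.0323, np.int64(644))
[ 0.52982913 -0.13716571  0.19019665] [ 0.54977759 -0.12686338  0.16239997]
44 [ 0.53632635 -0.12898816  0.19019665] [ 0.56203481 -0.11166795  0.1999085 ]
```

View pics/s6.png

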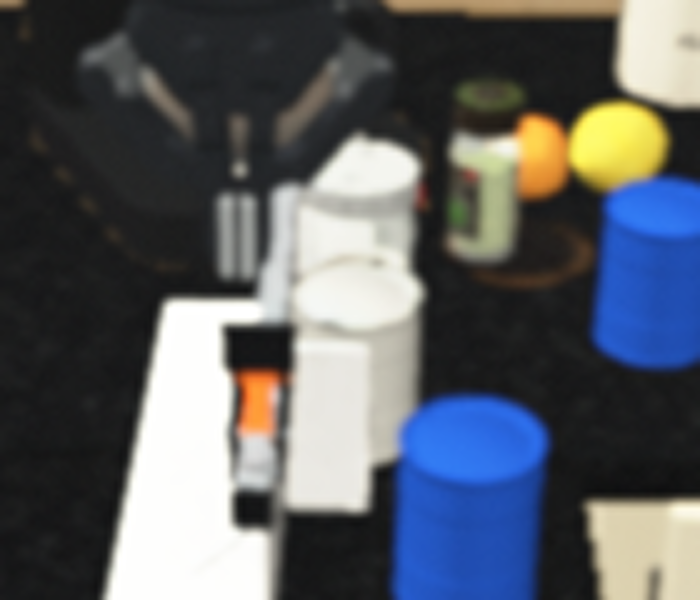

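>>> move_arm:
  increments:
    - [[0.12,0.01,-0.02,0],[0.12,0,0,0],[0.03,0,0,0],[0,0,0,0],[0,-0.02,0,0],[0,-0.02,0,0],[0,-0.02,0,0],[0,0,0,0]]

```text
t: 19.03
tool_pos: [0.5464, -0.1402, 0.097]
tool_rot: [0.008, 1.568, -0.01]
contact_force: [0.3, -0.6, -0.0]
opening: 0.0004
```

```bash
python3 -c "
from h import *
obs()
im=ctrl.get_image('scene');w=world(im)
for v in range(194,216,2): print(v,[tuple((1000*w[v,u]).round().astype(int).tolist()) for u in (294,298,302,305)])
"
```

```text
19.03 [ 0.5464 -0.1402  0.097 ] [ 0.32 -0.65 -0.05]
194 [(554, -122, 212), (547, -130, 208), (538, -122, 213), (532, -123, 212)]
196 [(554, -124, 207), (547, -129, 204), (538, -123, 207), (532, -121, 208)]
198 [(555, -125, 201), (547, -128, 200), (538, -123, 203), (532, -124, 202)]
200 [(554, -123, 198), (548, -149, 183), (538, -121, 199), (532, -123, 198)]
202 [(555, -124, 193), (548, -148, 179), (538, -121, 194), (532, -125, 193)]
204 [(555, -124, 188), (548, -148, 174), (538, -125, 187), (532, -124, 188)]
206 [(555, -128, 181), (548, -148, 169), (538, -128, 181), (532, -127, 181)]
208 [(555, -127, 176), (547, -137, 171), (539, -129, 176), (532, -129, 176)]
210 [(555, -128, 171), (547, -129, 170), (539, -128, 171), (532, -129, 171)]
212 [(555, -127, 167), (547, -126, 167), (538, -125, 168), (532, -130, 165)]
214 [(556, -133, 158), (547, -130, 160), (539, -128, 161), (533, -133, 158)]
```

>>> move_arm:
  increments:
    - [[0,-0.016,0,0],[0,-0.016,0,0],[0,-0.016,0,0],[0,-0.016,0,0],[0,-0.016,0,0],[0,-0.016,0,0],[0,-0.016,0,0],[0,-0.016,0,0],[0,-0.016,0,0],[0,-0.016,0,0],[0,-0.016,0,0],[0,-0.016,0,0],[0,0,0,0]]

```text
t: 20.17
tool_pos: [0.5454, -0.1857, 0.0959]
tool_rot: [0.01, 1.569, -0.006]
contact_force: [0.4, 5.7, 3.7]
opening: 0.0003
```

```bash
python3 -c "
from h import *
obs()
P,C=cloud()
for p in P: print(disc(p,(.503,-.29),.086),disc(p,(.5,-.363),.115))
"
```

```text
20.17 [ 0.5454 -0.1857  0.0959] [0.38 5.74 3.73]
(array([ 0.4975, -0.2865,  0.0845]), array([ 0.5047, -0.2906]), 0.0444, np.int64(276)) (array([ 0.4935, -0.3528,  0.1145]), array([ 0.4972, -0.3604]), 0.0317, np.int64(65))
(array([ 0.5063, -0.2853,  0.0835]), array([ 0.5087, -0.2892]), 0.0404, np.int64(627)) (array([ 0.5014, -0.3628,  0.1143]), array([ 0.5018, -0.3631]), 0.0325, np.int64(646))
```

>>> move_arm:
  increments:
    - [[0,-0.012,0,0],[0,-0.012,0,0],[0,-0.012,0,0],[0,-0.008,0,0],[0,0,0,0]]

```text
t: 20.68
tool_pos: [0.5453, -0.1965, 0.0959]
tool_rot: [0.01, 1.569, -0.006]
contact_force: [0.8, 5.8, 3.1]
opening: 0.0001
```

>>> move_arm:
  increments:
    - [[0,-0.008,0,0],[0,0,0,0],[0,0,0,0]]

```text
t: 20.93
tool_pos: [0.5452, -0.1981, 0.0958]
tool_rot: [0.01, 1.569, -0.005]
contact_force: [-0.2, 6.3, 2.7]
opening: 0.0003
```

>>> move_arm:
  increments:
    - [[0,-0.008,0,0],[0,0,0,0],[0,0,0,0]]

```text
t: 21.18
tool_pos: [0.5452, -0.1997, 0.0959]
tool_rot: [0.011, 1.569, -0.005]
contact_force: [0.2, 8.2, 2.8]
opening: -0.0
```

>>> move_arm:
  increments:
    - [[0,-0.008,0,0],[0,0,0,0],[0,0,0,0]]

```text
t: 21.43
tool_pos: [0.5452, -0.2003, 0.0959]
tool_rot: [0.013, 1.57, -0.002]
contact_force: [1.0, 12.0, 5.3]
opening: -0.0003
```

```bash
python3 -c "
from h import *
obs()
P,C=cloud()
for p in P: print(disc(p,(.503,-.3),.086),disc(p,(.5,-.363),.115))
"
```

```text
21.43 [ 0.5452 -0.2003  0.0959] [ 0.98 12.03  5.31]
(array([ 0.4972, -0.3017,  0.085 ]), array([ 0.5054, -0.3019]), 0.043, np.int64(304)) (array([ 0.4907, -0.3558,  0.1149]), array([ 0.4961, -0.3641]), 0.0331, np.int64(101))
(array([ 0.5039, -0.3001,  0.0838]), array([ 0.508 , -0.3005]), 0.0408, np.int64(634)) (array([ 0.4983, -0.3638,  0.1144]), array([ 0.4986, -0.3639]), 0.0324, np.int64(642))
```

>>> move_arm:
  increments:
    - [[0,-0.008,0,0],[0,-0.006,0,0],[0,0,0,0],[0,0,0,0]]

```text
t: 21.87
tool_pos: [0.5452, -0.2009, 0.0959]
tool_rot: [0.017, 1.57, 0.003]
contact_force: [-0.7, 21.2, 9.1]
opening: -0.0
```

```bash
python3 -c "
from h import *
obs()
P,C=cloud()
for p in P: print(disc(p,(.503,-.3),.086),disc(p,(.5,-.363),.115))
"
```

```text
21.87 [ 0.5452 -0.2009  0.0959] [-0.74 21.24  9.12]
(array([ 0.4962, -0.3028,  0.0849]), array([ 0.504 , -0.3017]), 0.0426, np.int64(303)) (array([ 0.4888, -0.3572,  0.1147]), array([ 0.4943, -0.3631]), 0.0322, np.int64(108))
(array([ 0.5031, -0.3011,  0.0838]), array([ 0.5072, -0.3003]), 0.0415, np.int64(632)) (array([ 0.4975, -0.3643,  0.1142]), array([ 0.4976, -0.3645]), 0.0325, np.int64(643))
```

>>> move_arm:
  increments:
    - [[0,0.02,0,0],[0,0.04,0,0],[0,0.06,0,0],[-0.1,0,0,0],[-0.14,0,0,0],[-0.14,0.1,-0.1,0],[0,0.12,-0.1,0],[0,0.12,-0.1,0],[0,0.12,-0.1,0],[0,0,0,0]]

```text
t: 22.8
tool_pos: [0.4461, -0.061, 0.1831]
tool_rot: [0.007, 1.573, -0.004]
contact_force: [0.4, -0.6, -0.6]
opening: 0.0001
```

```bash
python3 -c "
from h import *
obs();stop()
P,C=cloud()
for p,c in zip(P,C):
    print(disc(p,(.503,-.3),.086),disc(p,(.5,-.363),.115))
    m=(p[:,2]>.03)&(p[:,2]<.105)&(p[:,0]>.49)&(p[:,0]<.515)&(p[:,1]>-.3)&(p[:,1]<-.24)
p=P[1];m=(p[:,2]>.092)&(p[:,2]<.106)&(p[:,0]>.5)&(p[:,0]<.53)&(p[:,1]>-.3)&(p[:,1]<-.24);print('plate top y',p[m].min(0),p[m].max(0))
im=ctrl.get_image('top');save(im,'t7.png',(60,280,200,420),3)
"
```

```text
22.8 [ 0.4461 -0.061   0.1831] [ 0.41 -0.61 -0.63]
S 62 wall y [-0.2133 -0.2108 -0.2083] value 0.0642
T 36 wall y [-0.2154 -0.2125 -0.2093] value 0.0625
(array([ 0.4962, -0.3027,  0.085 ]), array([ 0.504 , -0.3012]), 0.0441, np.int64(309)) (array([ 0.5031, -0.3559,  0.1151]), array([ 0.4968, -0.3645]), 0.0332, np.int64(179))
(array([ 0.5032, -0.3006,  0.0837]), array([ 0.5074, -0.3002]), 0.0414, np.int64(627)) (array([ 0.4972, -0.3637,  0.1144]), array([ 0.4976, -0.3637]), 0.0323, np.int64(638))
plate top y [ 0.50183884 -0.2651292   0.09496292] [ 0.52941939 -0.26259958  0.10411393]
```

View pics/t7.png

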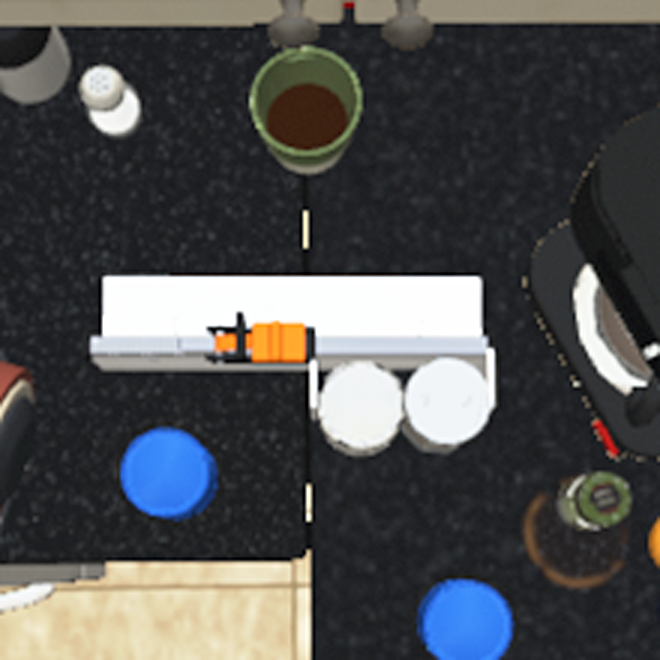

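```bash
python3 -c "
from h import *
P,C=cloud();p=P[1]
m=(abs(p[:,2]-.084)<.006)&(np.hypot(p[:,0]-.5,p[:,1]+.301)<.05)&(p[:,0]<.515);q=p[m][:,:2]
print('tin y range',q[:,1].min().round(4),q[:,1].max().round(4),'front x',q[:,0].min().round(4))
print('before-type check: centre x =',(q[:,0].min()+.033).round(4))
print(ctrl.finish_job());obs()
"
```

```text
tin y range -0.3356 -0.2645 front x 0.4663
before-type check: centre x = 0.4993
the job is handed in; nothing more can be done
None
the job is handed in; nothing more can be done
```

I handed the job in after about 23 s of robot time. The tin stands in the row between the coffee jar and the stop, but it may not be quite flush against the back panel.

**What I did**
- I pressed the release (about 9 N) and held it down while pushing the stop back. It stopped hard at the far end at about 15 N, and the cameras showed it at about 0.125.
- I pushed the grey tin in until the force rose to about 10 N against the back panel.
- I pushed the stop up by its outer wall to about 21 N, then moved the arm clear.

**Last checks**
- **Stop:** it read about 0.0625 to 0.064, against the expected 0.062. The plate's inner face, at y ≈ -0.265, lies at the tin's edge, so the tin looks snug.
- **Upright and bystanders:** the tin and coffee jar are upright. The mug, salt shaker and spice jar look untouched in the last picture, but I did not measure them again.

**What disagreed**
- **Tin against the panel:** taken from its front edge, the tin's centre came out at x ≈ 0.499; flush would be about 0.503. The final squeeze may have left it up to about 4 mm off the panel. I made this check in the same script that handed the job in, so I could not correct it.
- **Coffee jar:** the squeeze moved it about 4 mm forward, from x ≈ 0.502 to 0.498.
- **Fingertip height:** the cameras put the fingertips about 41 mm higher than the reported tool position implied. I relied on the cameras and the contact force instead.

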